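Start and screw the lug cap onto a steel sample pot

TASK

Take the white ribbed screw cap from the bench, set it upright on the mouth of the steel sample pot and screw it fully home (clockwise), so that it sits down on the rim; then let go. Start it gently by feel: if it binds while it still stands high, the threads are crossed, so never force it, but turn it back under light pressure until you feel it drop into the thread, then screw it down and stop as soon as it is snug. Lean or wring on it no harder than about 30 N at the thread (0.3 N m of twist), and leave the calibration weight and the dish where they stand.

Things in the scene. Friction and masses are not known exactly. Their poses are not given: they have to be found in the camera images.
- cap_mid (a point): white ribbed plastic screw cap, 56 mm diameter, 34 mm tall, 48 to 78 g, lying skirt down on the bench in one of three places; point on its axis half-way up (17 mm above its lower edge), z up along its axis. Grasp it across its sides from above, the fingertips about 10 mm above the bench
- cap: the same cap; origin at the centre of its lower edge. Hollow from below: inner diameter 49.4 mm, inner top 22 mm above the lower edge. Inside the skirt four lugs at its own +x, +y, -x and -y: 5 mm thick, centres 3.8 mm above the lower edge, tips on a 39 mm circle
- pot_rim (a point): centre of the mouth of the upright steel sample pot, in the rim plane, 84 mm above the bench; neck 38 mm diameter, over the thread 46.4 mm, pot body 51 mm. The cap's middle is 92.7 mm above the bench while its lugs stand on top of the thread (crossed), 84.0 mm once they have dropped into the gaps, and 79.0 mm when the cap is home on the rim
- pot_thread (a point): centre of the neck's right-hand thread, 16 mm below the rim. Each 90 degrees it has a gap 24 degrees wide for a lug; which way the gaps face is not measured. On top of the thread, clockwise turning meets a hard stop (7 degrees wide, 4.5 mm tall; on top of it the cap stands 4.5 mm higher) within 65 degrees; back counter-clockwise the lugs drop within 65 degrees into the gaps, whose counter-clockwise side is a hard stop too
- pot_holder: grey holder fixed to the bench: plate 124 x 100 x 10 mm, rubber-lined collar 72 mm in diameter, 42 mm high, round the pot; origin under its centre on the pot's axis, z up; yaw tells nothing of the thread. The pot gives in the rubber: 3 N per mm down, 2.5 N m per rad. From the gaps, clockwise: level for up to 18 degrees, then 1 mm down per 9 degrees for 45 degrees, snug (0.15 N m) some 10 degrees later
- weight_mid (a point): pale grey calibration weight with a knob, 30 mm diameter, 44 mm tall, a bystander; point half-way up
- dish_mid (a point): clear flat petri dish, 90 mm diameter, 15 mm tall, a bystander; point half-way up
Mind the look-alikes: they are no part of the job. Of the things that look like the cap, take the one that is farthest to the robot's left at the start.

How it is judged:
By the outcome, as a careful person would: the job done as asked, in the order asked, and still so for the second after the job is handed in, with the robot touching nothing.
It also fails if it takes over 53 s, if anything falls off the work surface, if the arm or the gripper's body presses on something with over 40 N, if the wrist force passes 120 N, or if a joint passes its speed limit or range.

ROBOT

A 7-joint arm with a two-finger parallel gripper is mounted at the origin on a cart in front of the work surface, level with it; the furniture and walls round the work are solid. World frame = base frame: x ahead of the robot, y to its left, z up, the work surface at z = 0. Lengths are in m, angles in rad, forces in N, time in s.
With the tool pointing down it reaches from about 0.425 to 0.925 m from the base axis. Payload 6.8 kg.
Tool frame: the origin (TCP) lies at the very end of the fingers, on their centre line; the grasp point (between the pads) lies 19 mm behind it (arm.pinch_z is the distance from the TCP to the grasp point, in m); z points along the fingers, y is the line along which they close (so a half turn about z gives the same grasp; the last joint's range is limited). The gripper opens to 88 mm and grips with 3 to 60 N. Pads are 20 mm wide; open, the fingers measure 115 mm over their backs; the gripper's body (75 mm by 178 mm) begins 61 mm behind the grasp point.
Start: joints at [-1.227, 0.477, 0.022, 1.555, -0.011, 1.109, -0.083], TCP at [0.295, 0.607, 0.223] pointing down, gripper open.
Joint ranges: [-2.96, 2.96], [-0.34, 2.1], [-1.41, 1.46], [0.24, 2.44], [-1.37, 4.51], [0.17, 1.92], [-2.96, 2.96]. Speed limits (rad/s): [2.39, 2.39, 3.14, 3.14, 3.14, 3.14, 3.14].

INTERFACE

Orientations are given as [roll, pitch, yaw] about the fixed x, y, z axes, in that order (R = Rz(yaw) Ry(pitch) Rx(roll)).
In Python, from cell import get_state, cams, arm gives the robot as it stands.
- The arm moves only by the tool move_arm, never from a script. Its argument "deltas" is one flat list of numbers, 7 for each row, row after row: the shift along the world's x, y, z in mm, then the turn, a rotation vector about the world's x, y, z in rad, then the closure, from 0 (fully open) to 1 (shut). In form: [x, y, z, rx, ry, rz, claw, x, y, z, rx, ry, rz, claw, ...]. A call has exactly 5 rows; each row is the pose to reach, as a shift and turn from the pose commanded when the call began; what a row does not reach only later rows make up. A row lasts 1/8 s, in which the tool goes at most 62.5 mm and 10.7 degrees, less where a joint would pass 70% of its speed; a pose out of reach is approached as far as the arm can. A call with a gripper value outside its range is refused whole. The fingers move at their own pace and stop on an object; "squeeze" is the grip in N (left out, the last holds). Time passes only in rows, so rows that repeat a pose let the fingers close, or fill a call up. It gives the time, the measured TCP pose, the force and the opening at its end, in the units of the state.
- get_state(): the state, without advancing time (a new reading comes with each control period).
- cams.grab_frame(name): name is "scene" or "top" or "wrist"; returns (picture, depth): 384x512x3 uint8, blue, green, red; 384x512 float32, m along the optical axis (not along the pixel's ray), 0 where there is no reading.
- cams.camera_params(name): a dict with "fx", "fy", "cx", "cy" (pixels), "dist_coeffs" ([k1, k2, p1, p2, k3] as OpenCV has them; the pictures are not rectified), "world_from_camera" (4x4, takes a point from camera to world coordinates); the wrist camera has in their place "T_tool_cam" (4x4, takes a point from camera to tool coordinates, whose origin is the TCP and whose axes are the flange's). Camera axes: x right, y up, looking along -z (the intrinsics and any distortion apply to the point x, -y, -z); pixel columns grow to the right and rows downward; lengths in m; the calibration is good to about 2 mm. A picture is of the moment at which its call begins: read the wrist's pose just before it. camera_params takes no time and is no camera call.
- arm.close_job(): hands the job in, once; it reports no verdict.
The state is a dict: "time": time; "joints": joint angles; "dq": joint speeds; "tau": joint torques, N m; "tool_pos": TCP position; "tcp_rot": TCP orientation; "wrist_force": force on the tool from outside, world axes, zero at the start; "torque": the same for the moment, N m; "width": finger opening in m.
Only numpy, scipy, OpenCV 4.12 (cv2) and the standard library are available. Lean on these libraries where they do the work, as an engineer would, in place of code of your own. Each camera call takes 0.05 s, during which the arm holds its last target. There are 200 camera calls.

## Working session

There is one attempt and no reset: what is moved stays moved. The work goes in short steps, Python scripts to look and compute and a tool call to move; the robot and the scene stay as the last step left them, time stands still between calls to the robot, and variables do not carry over. Pictures are saved under pics/ and viewed, on a budget of 10 in all, crops included, one or two more only if the job needs it, and the job is handed in when it is done.

Besides the shell and the picture viewer there is one more tool, called after "Emit:" in YAML: its name, and indented under it one key for each argument. move_arm: Moves the arm, as the interface text tells. Its arguments: {"type":"object","properties":{"deltas":{"type":"array","items":{"type":"number"}},"squeeze":{"type":"number"}},"required":["deltas"]}

```bash
ls; mkdir -p pics
cat > h.py <<'E'
import numpy as np, cv2
from cell import get_state, cams, arm
def ray(name,u,v,Twc=None):
    p=cams.camera_params(name)
    K=np.array([[p['fx'],0,p['cx']],[0,p['fy'],p['cy']],[0,0,1.]])
    q=cv2.undistortPoints(np.array([[[u,v]]],float),K,np.array(p['dist_coeffs'],float))[0,0]
    T=np.array(p['world_from_camera']) if Twc is None else Twc
    return T[:3,3],T[:3,:3]@np.array([q[0],-q[1],-1.])
def onplane(name,u,v,z,Twc=None):
    o,d=ray(name,u,v,Twc); return o+d*(z-o[2])/d[2]
def wristT(s):
    from scipy.spatial.transform import Rotation as R
    T=np.eye(4); T[:3,:3]=R.from_euler('xyz',s['tcp_rot']).as_matrix() ; T[:3,3]=s['tool_pos']
    return T@np.array(cams.camera_params('wrist')['T_tool_cam'])
E
python3 - <<'E'
from h import *
s=get_state(); print(s); print(arm.pinch_z)
a,d=cams.grab_frame('top'); b,d2=cams.grab_frame('scene')
np.savez('f0.npz',a=a,d=d,b=b,d2=d2)
cv2.imwrite('pics/top.png',a); cv2.imwrite('pics/scene.png',b)
for n in('top','scene'): print(np.array(cams.camera_params(n)['world_from_camera']).round(3), cams.camera_params(n)['fx'])
E
```

```text
pics
{'time': 0.0, 'joints': array([-1.22709573,  0.47775747,  0.02235935,  1.55644353, -0.0114937 ,
        1.10930987, -0.08308788]), 'dq': array([-6.93089211e-04, -8.71282635e-04,  5.42174347e-04, -2.71862979e-04,
        2.45625677e-04,  9.00723483e-05, -8.39526344e-04]), 'tau': array([-3.41762880e-04, -5.82842445e+01,  1.53403323e+00, -2.72610658e+01,
       -5.44552621e-02,  1.68143370e-02,  1.53018736e-04]), 'tool_pos': array([0.2944588 , 0.60671552, 0.22171405]), 'tcp_rot': array([-3.13980889e+00,  1.46313423e-04,  2.68981137e+00]), 'wrist_force': array([ 0.54074537, -0.66581689,  0.47288762]), 'torque': array([-0.00583821,  0.00876361,  0.03002068]), 'width': 0.08779338632092944}
0.0187
[[-0.026  0.984 -0.177  0.326]
 [-0.999 -0.029 -0.013  0.01 ]
 [-0.018  0.177  0.984  0.987]
 [ 0.     0.     0.     1.   ]] 440.15850988101255
[[ 0.484  0.494 -0.722 -0.183]
 [-0.875  0.269 -0.402 -0.37 ]
 [-0.005  0.827  0.563  0.595]
 [ 0.     0.     0.     1.   ]] 494.03110025635254
```

View pics/top.png

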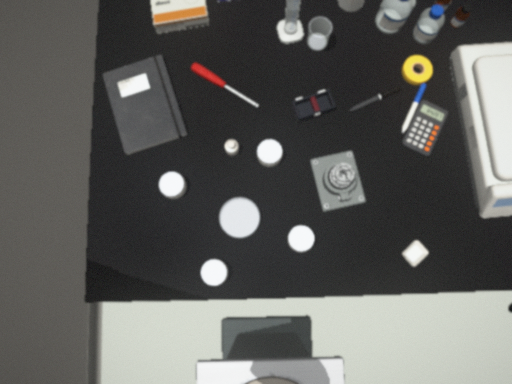

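View pics/scene.png

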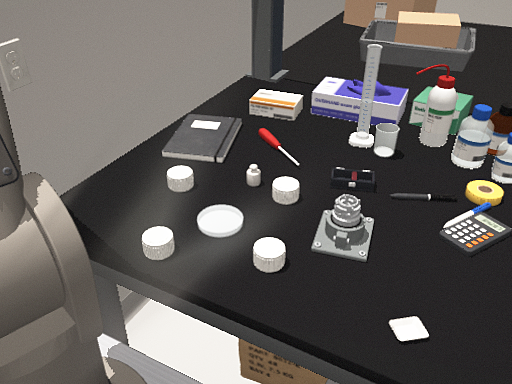

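Top view: white cap-like discs at (172,185), (269,152), (301,238) and (214,272). The dish is at (240,217), the weight at (232,147) and the pot in its holder at about (342,177). The one farthest left (+y) is (172,185), which is (180,179) in the scene view. I'll confirm it in a crop and measure.

Run:
```python
from h import *
f=np.load('f0.npz');a,b,d,d2=f['a'],f['b'],f['d'],f['d2']
g=(a.min(2)>190).astype(np.uint8)
n,l,st,c=cv2.connectedComponentsWithStats(g)
for i in range(1,n):
    if 150<st[i,4]<2500 and st[i,0]<350: print('top',c[i].round(1),st[i],onplane('top',*c[i],.034).round(4), 'depth',d[int(c[i][1]),int(c[i][0])])
# pot: depth points from both views
def cloud(name,d,y0,y1,x0,x1):
    P=[]
    for v in range(y0,y1):
        for u in range(x0,x1):
            if d[v,u]>0:
                o,r=ray(name,u,v); P.append(o+r*d[v,u])
    return np.array(P)
for nm,dd,box in(('top',d,(148,215,308,368)),('scene',d2,(190,262,308,380))):
    P=cloud(nm,dd,*box); 
    for lo,hi in((.003,.016),(.036,.05),(.07,.095)):
        Q=P[(P[:,2]>lo)&(P[:,2]<hi)]
        if len(Q): print(nm,lo,len(Q),((Q.min(0)+Q.max(0))/2).round(4),np.median(Q,0).round(4),Q.min(0).round(3),Q.max(0).round(3))
    print(P[:,2].max())
r=lambda im,y,x,h,w,k:cv2.resize(im[y:y+h,x:x+w],None,fx=k,fy=k,interpolation=cv2.INTER_CUBIC)
A=r(b,150,120,120,180,4)[:, :800]
t=r(a,150,305,70,70,4); 
cv2.imwrite('pics/crop1.png',np.hstack([r(b,155,130,110,160,3),r(b,185,305,80,80,4.125)[:330,:300]]))
```

```text
top [175.3   4.8] [152   0  52  14 430] [0.9841 0.2007 0.034 ] depth 1.0454559
top [289.1  32.3] [278  21  25  20 259] [ 0.8986 -0.0726  0.034 ] depth 1.0510718
top [133.6  85. ] [119  74  31  23 446] [0.7772 0.2966 0.034 ] depth 1.0418625
top [269.3 151.1] [258 140  24  23 450] [ 0.6059 -0.0155  0.034 ] depth 0.9892553
top [171.  183.6] [159 172  25  24 457] [0.5378 0.2055 0.034 ] depth 0.97865236
top [239.3 217.4] [ 221  199   38   38 1154] [0.4578 0.0549 0.034 ] depth 0.9787891
top [300.8 237.9] [289 226  25  25 502] [ 0.4091 -0.0773  0.034 ] depth 0.9522893
top [213.5 272. ] [201 260  26  25 512] [0.3412 0.1129 0.034 ] depth 0.94186145Traceback (most recent call last):
  File "<stdin>", line 16, in <module>
  File "<stdin>", line 13, in cloud
  File "h.py", line 4, in ray
    p=cams.camera_params(name)
ValueError: time passes only in moves, steps and waits
```

```bash
sed -i 's/^def ray/_P={}\ndef cp(n):\n    if n not in _P: _P[n]=cams.camera_params(n)\n    return _P[n]\ndef ray/; s/p=cams.camera_params(name)/p=cp(name)/' h.py
python3 - <<'E'
from h import *
f=np.load('f0.npz');a,b,d,d2=f['a'],f['b'],f['d'],f['d2']
def cloud(name,d,y0,y1,x0,x1):
    P=[]
    for v in range(y0,y1):
        for u in range(x0,x1):
            if d[v,u]>0:
                o,r=ray(name,u,v); P.append(o+r*d[v,u])
    return np.array(P)
for nm,dd,box in(('top',d,(148,215,308,368)),('scene',d2,(190,262,308,380))):
    P=cloud(nm,dd,*box)
    for lo,hi in((.003,.016),(.036,.05),(.07,.095)):
        Q=P[(P[:,2]>lo)&(P[:,2]<hi)]
        if len(Q): print(nm,lo,len(Q),((Q.min(0)+Q.max(0))/2).round(4),Q.min(0).round(3),Q.max(0).round(3))
    print(P[:,2].max())
r=lambda im,y,x,h,w,k:cv2.resize(im[y:y+h,x:x+w],None,fx=k,fy=k,interpolation=cv2.INTER_CUBIC)
cv2.imwrite('pics/crop1.png',np.hstack([r(b,155,130,110,160,3),r(b,190,306,66,60,5)]))
E
```

```text
top 0.003 1408 [ 0.5414 -0.1696  0.0094] [ 0.465 -0.241  0.003] [ 0.618 -0.099  0.016]
top 0.036 423 [ 0.5339 -0.1692  0.0426] [ 0.491 -0.205  0.036] [ 0.577 -0.133  0.049]
top 0.07 275 [ 0.5417 -0.1695  0.0784] [ 0.518 -0.193  0.07 ] [ 0.565 -0.146  0.087]
0.08671406327095676
scene 0.003 1251 [ 0.5892 -0.1542  0.0095] [ 0.469 -0.227  0.003] [ 0.71  -0.081  0.016]
scene 0.036 491 [ 0.5276 -0.1674  0.043 ] [ 0.487 -0.203  0.036] [ 0.568 -0.132  0.05 ]
scene 0.07 372 [ 0.5364 -0.1676  0.0778] [ 0.514 -0.19   0.07 ] [ 0.559 -0.145  0.085]
0.08546585290714848
```

View pics/crop1.png

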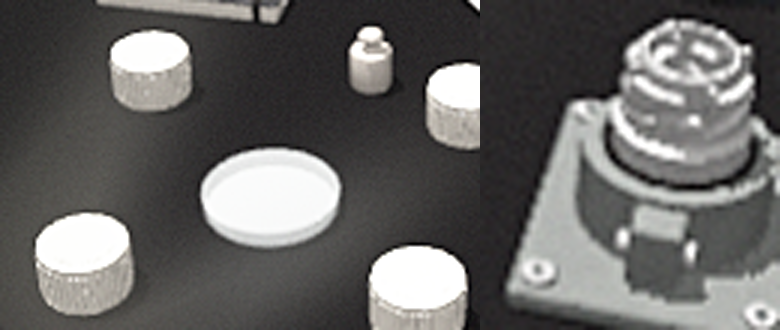

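Crop: far-left cap at crop (150,70) is white and ribbed with its skirt down, so it fits the description. The dish, weight and pot thread are also visible. Cap ≈ (0.538, 0.206), pot ≈ (0.539, -0.169). Moving above the cap.

Emit:
move_arm:
  deltas: [30, -50, -6, 0, 0, -0.15, 0, 60, -100, -12, 0, 0, -0.3, 0, 90, -150, -18, 0, 0, -0.45, 0, 120, -200, -24, 0, 0, -0.6, 0, 150, -250, -30, 0, 0, -0.75, 0]

```text
time: 0.72
tool_pos: [0.4453, 0.3554, 0.1923]
tcp_rot: [-3.141, 0.0, 1.935]
wrist_force: [0.4, 1.2, 0.4]
width: 0.0874
```

Emit:
move_arm:
  deltas: [30, -50, -10, 0, 0, 0, 0, 60, -100, -20, 0, 0, 0, 0, 93, -150, -30, 0, 0, 0, 0, 93, -150, -30, 0, 0, 0, 0, 93, -150, -30, 0, 0, 0, 0]

```text
time: 1.35
tool_pos: [0.5373, 0.2076, 0.1623]
tcp_rot: [-3.141, -0.0, 1.94]
wrist_force: [-0.1, 0.6, -0.6]
width: 0.0878
```

Run:
```python
from h import *
s=get_state(); print(s['time'],s['joints'].round(3),s['tool_pos'].round(4),s['tcp_rot'].round(3),s['wrist_force'])
im,d=cams.grab_frame('wrist'); np.savez('w1.npz',im=im,d=d); cv2.imwrite('pics/w1.png',im)
T=wristT(s); np.save('T1.npy',T)
g=(im.min(2)>170).astype(np.uint8)
n,l,st,c=cv2.connectedComponentsWithStats(g)
for i in range(1,n):
    if st[i,4]>800: print(c[i].round(1),st[i],onplane('wrist',*c[i],.034,T).round(4),d[int(c[i][1]),int(c[i][0])])
```

```text
1.35 [-0.708  0.39   0.294  1.872 -0.142  0.901  0.023] [0.5373 0.2076 0.1623] [-3.141 -0.     1.94 ] [-0.13014371  0.64191607 -0.61835915]
[10.4 31. ] [   0    0   28   71 1487] [0.2959 0.257  0.034 ] 1.1225573
[501.2 179.6] [ 484  140   28   70 1334] [0.7619 0.2955 0.034 ] 0.31735528
[251.5 178.7] [ 222  149   60   60 2735] [0.5367 0.2091 0.034 ] 0.29853964
[ 30.  194.6] [   3  167   55   56 2349] [0.341  0.1166 0.034 ] 0.3022878
```

View pics/w1.png

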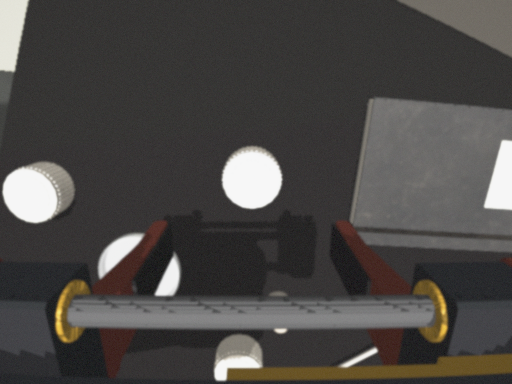

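The wrist view shows the cap centred at (251,179) → (0.537, 0.209), which agrees with the top view within 3 mm. I'll centre it with a light cross-squeeze at 90°, then grasp at the original yaw.

Emit:
move_arm:
  deltas: [0, 0, -20, 0, 0, -0.18, 0, 0, 0, -40, 0, 0, -0.36, 0, 0, 0, -60, 0, 0, -0.54, 0, 0, 0, -80, 0, 0, -0.72, 0, 0, 0, -100, 0, 0, -0.9, 0]
  squeeze: 5

```text
time: 2.02
tool_pos: [0.5367, 0.2098, 0.0621]
tcp_rot: [-3.141, -0.001, 1.038]
wrist_force: [0.3, 0.5, 0.2]
width: 0.0876
```

Emit:
move_arm:
  deltas: [0, 0, -10, 0, 0, -0.18, 0, 0, 0, -20, 0, 0, -0.36, 0, 0, 0, -35, 0, 0, -0.54, 0, 0, 0, -50, 0, 0, -0.67, 0, 0, 0, -51, 0, 0, -0.67, 0.5]

```text
time: 2.65
tool_pos: [0.5361, 0.2092, 0.0107]
tcp_rot: [-3.141, 0.002, 0.374]
wrist_force: [-0.9, 0.5, 0.1]
width: 0.0809
```

Emit:
move_arm:
  deltas: [0, 0, 0, 0, 0, 0, 0.5, 0, 0, 0, 0, 0, 0, 0.5, 0, 0, 0, 0, 0, 0, 0.5, 0, 0, 0, 0, 0, 0, 0.5, 0, 0, 0, 0, 0, 0, 0.5]

```text
time: 3.28
tool_pos: [0.538, 0.2077, 0.0122]
tcp_rot: [-3.141, -0.001, 0.37]
wrist_force: [-1.8, 0.6, 6.6]
width: 0.0563
```

Emit:
move_arm:
  deltas: [0, 0, 0, 0, 0, 0, 0.15, 0, 0, 0, 0, 0, 0, 0.15, 0, 0, 0, 0, 0, 0.18, 0.15, 0, 0, 0, 0, 0, 0.36, 0.15, 0, 0, 0, 0, 0, 0.54, 0.15]

```text
time: 3.9
tool_pos: [0.5375, 0.207, 0.0114]
tcp_rot: [3.141, 0.001, 0.916]
wrist_force: [-0.4, -1.4, -0.3]
width: 0.0747
```

Emit:
move_arm:
  deltas: [0, 0, 0, 0, 0, 0.18, 0.15, 0, 0, 0, 0, 0, 0.36, 0.15, 0, 0, 0, 0, 0, 0.54, 0.15, 0, 0, 0, 0, 0, 0.72, 0.15, 0, 0, 0, 0, 0, 0.9, 0.15]

```text
time: 4.53
tool_pos: [0.5376, 0.2069, 0.0114]
tcp_rot: [-3.141, 0.0, 1.815]
wrist_force: [-0.2, 0.9, -0.6]
width: 0.0746
```

Emit:
move_arm:
  deltas: [0, 0, 0, 0, 0, 0.13, 0.3, 0, 0, 0, 0, 0, 0.13, 0.5, 0, 0, 0, 0, 0, 0.13, 0.5, 0, 0, 0, 0, 0, 0.13, 0.5, 0, 0, 0, 0, 0, 0.13, 0.5]

```text
time: 5.15
tool_pos: [0.5376, 0.2074, 0.0116]
tcp_rot: [-3.141, 0.0, 1.939]
wrist_force: [0.0, -1.2, 0.1]
width: 0.0564
```

Emit:
move_arm:
  deltas: [0, 0, 0, 0, 0, 0, 0.1, 0, 0, 0, 0, 0, 0, 0.1, 0, 0, 50, 0, 0, 0, 0.1, 0, 0, 110, 0, 0, 0, 0.1, 0, 0, 151, 0, 0, 0, 0.1]

```text
time: 5.78
tool_pos: [0.5384, 0.2075, 0.1654]
tcp_rot: [3.139, -0.0, 1.939]
wrist_force: [1.1, 0.3, -0.6]
width: 0.0791
```

```bash
cat > look.py <<'E'
from h import *
import sys
s=get_state(); print(s['time'],s['joints'].round(3),s['tool_pos'].round(4),s['tcp_rot'].round(3),s['wrist_force'])
im,d=cams.grab_frame('wrist'); n=sys.argv[1]; cv2.imwrite(f'pics/{n}.png',im)
T=wristT(s); np.savez(n+'.npz',im=im,d=d,T=T)
E
python3 look.py w2
python3 - <<'E'
from h import *
f=np.load('w2.npz'); im,T=f['im'],f['T']
n,l,st,c=cv2.connectedComponentsWithStats((im.min(2)>170).astype(np.uint8))
for i in range(1,n):
    if 1500<st[i,4]: print(c[i].round(1),st[i],onplane('wrist',*c[i],.034,T).round(4))
E
```

```text
5.775 [-0.646  0.381  0.215  1.866 -0.101  0.903 -0.014] [0.5384 0.2075 0.1654] [ 3.139 -0.     1.939] [ 1.10472654  0.2851762  -0.60367099]
[499.3 177.2] [ 480  139   32   69 1588] [0.7636 0.297  0.034 ]
[249.9 177. ] [ 221  148   59   59 2700] [0.5365 0.2093 0.034 ]
[ 30.  193.3] [   3  166   55   55 2322] [0.3409 0.1166 0.034 ]
```

Wrist camera bias at this yaw is about (-1, +2) mm. Going back down to grasp.

Emit:
move_arm:
  deltas: [0, 0, -55, 0, 0, 0, 0.1, 0, 0, -110, 0, 0, 0, 0.1, 0, 0, -152, 0, 0, 0, 0.1, 0, 0, -152, 0, 0, 0, 0.5, 0, 0, -152, 0, 0, 0, 0.5]
  squeeze: 20

```text
time: 6.45
tool_pos: [0.5387, 0.2076, 0.012]
tcp_rot: [3.14, -0.0, 1.939]
wrist_force: [0.4, 0.7, 0.0]
width: 0.0627
```

Emit:
move_arm:
  deltas: [0, 0, 0, 0, 0, 0, 0.6, 0, 0, 0, 0, 0, 0, 0.6, 0, 0, 50, 0, 0, 0, 0.6, 0, 0, 110, 0, 0, 0, 0.6, 0, 0, 170, 0, 0, 0, 0.6]

```text
time: 7.08
tool_pos: [0.5375, 0.2072, 0.1831]
tcp_rot: [3.141, -0.0, 1.94]
wrist_force: [0.3, 0.4, -0.8]
width: 0.0558
```

Emit:
move_arm:
  deltas: [0, -58, 0, 0, 0, -0.1, 0.6, 0, -116, 0, 0, 0, -0.2, 0.6, -3, -174, 0, 0, 0, -0.3, 0.6, -5, -232, 0, 0, 0, -0.4, 0.6, -6, -290, 0, 0, 0, -0.5, 0.6]

```text
time: 7.7
tool_pos: [0.5315, -0.0844, 0.1816]
tcp_rot: [3.14, -0.001, 1.437]
wrist_force: [1.7, -0.0, -0.2]
width: 0.0557
```

Emit:
move_arm:
  deltas: [-2, -58, 0, 0, 0, -0.1, 0.6, -4, -116, 0, 0, 0, -0.17, 0.6, -4, -124, 0, 0, 0, -0.17, 0.6, -4, -124, 0, 0, 0, -0.17, 0.6, -4, -124, 0, 0, 0, -0.17, 0.6]

```text
time: 8.32
tool_pos: [0.5281, -0.2046, 0.1807]
tcp_rot: [-3.141, -0.001, 1.273]
wrist_force: [0.7, -0.3, -0.3]
width: 0.0556
```

```bash
python3 look.py w3
```

```text
8.325 [-0.136  0.373  0.503  1.889 -0.221  0.935  0.172] [ 0.5281 -0.2046  0.1807] [-3.141e+00 -1.000e-03  1.273e+00] [ 0.65478127 -0.27133397 -0.2549455 ]
```

View pics/w3.png

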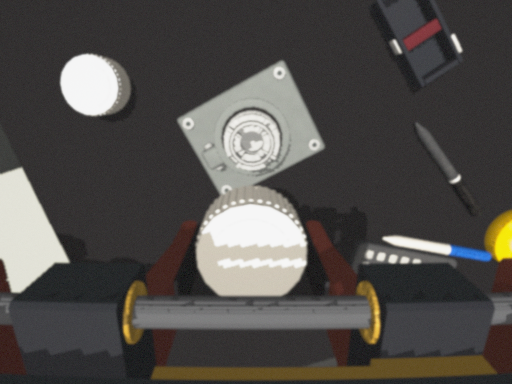

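Wrist view: pot mouth at about (252,141), held cap at (252,240), and the holder screws are visible. I'll enlarge and fit it.

Run:
```python
from h import *
from scipy.optimize import least_squares
f=np.load('w3.npz'); im,d,T=f['im'],f['d'],f['T']
P=[];U=[]
for v in range(95,187):
    for u in range(205,300):
        if d[v,u]>0:
            o,r=ray('wrist',u,v,T); P.append(o+r*d[v,u]);U.append((u,v))
P=np.array(P);U=np.array(U)
print('zmax',np.percentile(P[:,2],[50,90,99]))
th=np.radians(1.273-1.939); b=np.array([-.001,.002]); c,s=np.cos(1.273-1.939),np.sin(1.273-1.939)
b=np.array([[c,-s],[s,c]])@b; print('bias',b)
for lo,hi in((.03,.05),(.055,.066),(.066,.078),(.078,.095)):
    m=(P[:,2]>lo)&(P[:,2]<hi); Q=P[m]
    if m.sum()>20:
        h=cv2.convexHull(U[m].astype(np.int32))
        (cu,cv_),rad=cv2.minEnclosingCircle(h)
        z=np.median(Q[:,2]); X=onplane('wrist',cu,cv_,z,T)
        xy=Q[:,:2]; print(lo,m.sum(),'z',z.round(4),'px',cu,cv_,rad,'xyz',X.round(4),'corr',(X[:2]-b).round(4))
k=cv2.resize(im[85:200,190:320],None,fx=5,fy=5,interpolation=cv2.INTER_CUBIC)
cv2.imwrite('pics/c3.png',k)
np.save('pc.npy',P)
```

```text
zmax [0.03851829 0.07735077 0.08415824]
bias [0.00044939 0.00219044]
0.03 2261 z 0.0415 px 246.2230987548828 140.95162963867188 45.43220138549805 xyz [ 0.5341 -0.1694  0.0415] corr [ 0.5336 -0.1716]
0.055 100 z 0.0603 px 251.0 135.0 27.074071884155273 xyz [ 0.5407 -0.1633  0.0603] corr [ 0.5402 -0.1655]
0.066 1267 z 0.0761 px 251.6732177734375 141.7286376953125 27.995731353759766 xyz [ 0.5402 -0.1671  0.0761] corr [ 0.5397 -0.1693]
0.078 737 z 0.0826 px 251.7142791748047 142.85714721679688 28.33411979675293 xyz [ 0.5402 -0.1671  0.0826] corr [ 0.5397 -0.1693]
```

View pics/c3.png

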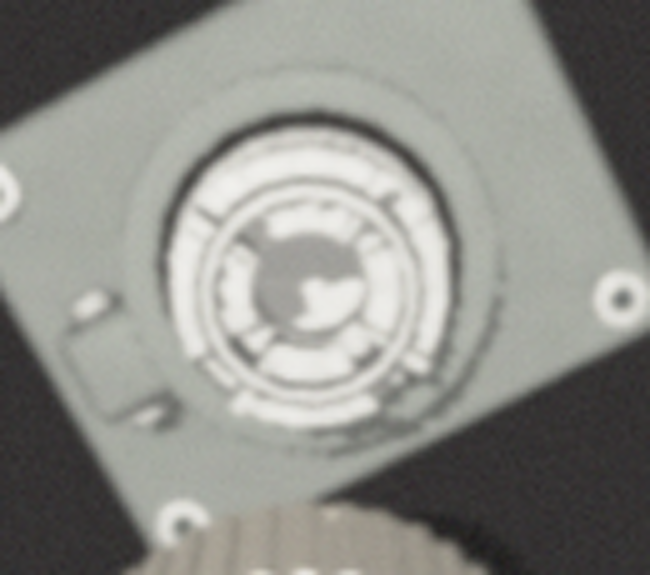

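Rim ring centre in the crop (308,292) → px (251.6,143.4), so pot ≈ (0.5395, -0.1695) after bias correction, in agreement with the top view. Gaps look to be roughly on the image diagonals. Lining up above it.

Emit:
move_arm:
  deltas: [6, 18, 0, 0, 0, 0, 0.6, 11, 35, -20, 0, 0, 0, 0.6, 11, 35, -50, 0, 0, 0, 0.6, 11, 35, -75, 0, 0, 0, 0.6, 11, 35, -75, 0, 0, 0, 0.6]

```text
time: 9.0
tool_pos: [0.5379, -0.1692, 0.1041]
tcp_rot: [-3.138, -0.0, 1.272]
wrist_force: [-0.5, 0.2, 0.2]
width: 0.056
```

```bash
cat > st.py <<'E'
from h import *
s=get_state(); print(s['time'],s['joints'].round(3)[[0,6]],(s['tool_pos']*1000).round(1),s['tcp_rot'].round(4),s['wrist_force'].round(1),s['torque'].round(3),s['width'].round(4))
E
python3 st.py
```

```text
Traceback (most recent call last):
  File "st.py", line 2, in <module>
    s=get_state(); print(s['time'],s['joints'].round(3)[[0,6]],(s['tool_pos']*1000).round(1),s['tcp_rot'].round(4),s['wrist_force'].round(1),s['torque'].round(3),s['width'].round(4))
                                                                                                                                                                  ^^^^^^^^^^^^^^^^
AttributeError: 'float' object has no attribute 'round'
```

```bash
sed -i "s/s\['width'\].round(4)/round(s['width'],4)/" st.py; python3 st.py
```

```text
9.0 [-0.153  0.159] [ 537.9 -169.2  104.1] [-3.1377e+00 -1.0000e-04  1.2723e+00] [-0.5  0.2  0.2] [-0.105  0.129 -0.014] 0.056
```

Emit:
move_arm:
  deltas: [1, 0, -6, 0, 0, 0, 0.6, 1, 0, -10, 0, 0, 0, 0.6, 1, 0, -13, 0, 0, 0, 0.6, 1, 0, -15, 0, 0, 0, 0.6, 1, 0, -17, 0, 0, 0, 0.6]

```text
time: 9.62
tool_pos: [0.5402, -0.172, 0.0893]
tcp_rot: [3.14, -0.0, 1.27]
wrist_force: [-0.6, -0.1, 6.9]
width: 0.0561
```

```bash
python3 st.py
```

```text
9.625 [-0.139  0.173] [ 540.2 -172.    89.3] [ 3.1405e+00 -3.0000e-04  1.2695e+00] [-0.6 -0.1  6.9] [0.096 0.433 0.063] 0.0561
```

Emit:
move_arm:
  deltas: [0, 0, 0, 0, 0, 0.06, 0.6, 0, 0, -0.5, 0, 0, 0.12, 0.6, 0, 0, -0.5, 0, 0, 0.18, 0.6, 0, 0, -1, 0, 0, 0.24, 0.6, 0, 0, -1, 0, 0, 0.24, 0.6]

```text
time: 10.25
tool_pos: [0.5402, -0.1711, 0.0879]
tcp_rot: [3.141, -0.001, 1.51]
wrist_force: [1.6, 1.9, 1.6]
width: 0.0559
```

```bash
python3 st.py;python3 st.py
```

```text
10.25 [-0.091  0.371] [ 540.2 -171.1   87.9] [ 3.1408e+00 -1.0000e-03  1.5095e+00] [1.6 1.9 1.6] [ 0.469 -0.062  0.001] 0.0559
10.25 [-0.091  0.371] [ 540.2 -171.1   87.9] [ 3.1408e+00 -1.0000e-03  1.5095e+00] [1.6 1.9 1.6] [ 0.469 -0.062  0.001] 0.0559
```

Emit:
move_arm:
  deltas: [0, 1, -1, 0, 0, 0.06, 0.6, 0, 1, -1, 0, 0, 0.12, 0.6, 0, 1, -1, 0, 0, 0.18, 0.6, 0, 1, -1, 0, 0, 0.24, 0.6, 0, 1, -1, 0, 0, 0.24, 0.6]

```text
time: 10.88
tool_pos: [0.5398, -0.1705, 0.0868]
tcp_rot: [3.141, -0.0, 1.748]
wrist_force: [-0.3, 2.4, 3.6]
width: 0.056
```

```bash
python3 st.py
```

```text
10.875 [-0.045  0.568] [ 539.8 -170.5   86.8] [ 3.1413e+00 -4.0000e-04  1.7482e+00] [-0.3  2.4  3.6] [ 0.426  0.098 -0.021] 0.056
```

Emit:
move_arm:
  deltas: [0, 1, -1, 0, 0, 0.06, 0.6, 0, 1, -1, 0, 0, 0.12, 0.6, 0, 1, -1, 0, 0, 0.18, 0.6, 0, 1, -1, 0, 0, 0.24, 0.6, 0, 1, -1, 0, 0, 0.24, 0.6]

```text
time: 11.5
tool_pos: [0.5403, -0.1699, 0.0861]
tcp_rot: [3.14, 0.001, 1.987]
wrist_force: [0.8, 0.5, 5.0]
width: 0.0555
```

```bash
python3 st.py
```

```text
11.5 [0.001 0.766] [ 540.3 -169.9   86.1] [3.1403e+00 7.0000e-04 1.9874e+00] [0.8 0.5 5. ] [ 0.299 -0.202 -0.03 ] 0.0555
```

Emit:
move_arm:
  deltas: [0, 0, -0.5, 0, 0, 0.04, 0.6, 0, 0, -0.5, 0, 0, 0.08, 0.6, 0, 0, -1, 0, 0, 0.12, 0.6, 0, 0, -1, 0, 0, 0.16, 0.6, 0, 0, -1, 0, 0, 0.16, 0.6]

```text
time: 12.12
tool_pos: [0.5396, -0.1697, 0.0845]
tcp_rot: [3.142, -0.0, 2.15]
wrist_force: [1.2, 0.7, -0.2]
width: 0.0556
```

```bash
python3 st.py
```

```text
12.125 [0.034 0.902] [ 539.6 -169.7   84.5] [ 3.1416e+00 -2.0000e-04  2.1501e+00] [ 1.2  0.7 -0.2] [ 0.264 -0.403 -0.009] 0.0556
```

Force vanished, so the lugs have dropped. Following it down with no turn.

Emit:
move_arm:
  deltas: [0, 0, -1.5, 0, 0, 0, 0.6, 0, 0, -3, 0, 0, 0, 0.6, 0, 0, -4, 0, 0, 0, 0.6, 0, 0, -5, 0, 0, 0, 0.6, 0, 0, -5, 0, 0, 0, 0.6]

```text
time: 12.75
tool_pos: [0.5397, -0.1697, 0.0796]
tcp_rot: [3.142, -0.0, 2.15]
wrist_force: [1.7, 1.1, 1.4]
width: 0.0555
```

```bash
python3 st.py
```

```text
12.75 [0.035 0.904] [ 539.7 -169.7   79.6] [ 3.1416 -0.      2.1498] [1.7 1.1 1.4] [ 0.274 -0.432 -0.089] 0.0555
```

Emit:
move_arm:
  deltas: [0, 0, -0.5, 0, 0, -0.08, 0.6, 0, 0, -0.5, 0, 0, -0.16, 0.6, 0, 0, -1, 0, 0, -0.24, 0.6, 0, 0, -1, 0, 0, -0.32, 0.6, 0, 0, -1, 0, 0, -0.32, 0.6]

```text
time: 13.38
tool_pos: [0.5393, -0.1697, 0.0785]
tcp_rot: [-3.141, -0.0, 1.83]
wrist_force: [1.0, 1.3, 0.4]
width: 0.0558
```

```bash
python3 st.py
```

```text
13.375 [-0.029  0.639] [ 539.3 -169.7   78.5] [-3.1408e+00 -1.0000e-04  1.8305e+00] [1.  1.3 0.4] [ 0.158 -0.154 -0.046] 0.0558
```

Emit:
move_arm:
  deltas: [0, 0, -0.5, 0, 0, -0.08, 0.6, 0, 0, -1, 0, 0, -0.16, 0.6, 0, 0, -1.5, 0, 0, -0.24, 0.6, 0, 0, -2, 0, 0, -0.32, 0.6, 0, 0, -2, 0, 0, -0.32, 0.6]

```text
time: 14.0
tool_pos: [0.539, -0.1696, 0.0764]
tcp_rot: [-3.14, -0.0, 1.512]
wrist_force: [0.1, 0.5, 0.6]
width: 0.0561
```

```bash
python3 st.py
```

```text
14.0 [-0.09   0.379] [ 539.  -169.6   76.4] [-3.1401e+00 -1.0000e-04  1.5118e+00] [0.1 0.5 0.6] [0.245 0.147 0.017] 0.0561
```

Emit:
move_arm:
  deltas: [0, 0, -0.5, 0, 0, -0.08, 0.6, 0, 0, -1, 0, 0, -0.16, 0.6, 0, 0, -1.5, 0, 0, -0.24, 0.6, 0, 0, -2, 0, 0, -0.32, 0.6, 0, 0, -2, 0, 0, -0.32, 0.6]

```text
time: 14.62
tool_pos: [0.5388, -0.1694, 0.0743]
tcp_rot: [-3.14, 0.0, 1.193]
wrist_force: [-0.2, 2.4, 0.0]
width: 0.0558
```

```bash
python3 st.py
```

```text
14.625 [-0.152  0.121] [ 538.8 -169.4   74.3] [-3.1397e+00  3.0000e-04  1.1927e+00] [-0.2  2.4  0. ] [0.368 0.448 0.078] 0.0558
```

Emit:
move_arm:
  deltas: [0, 0, -0.3, 0, 0, -0.03, 0.6, 0, 0, -0.3, 0, 0, -0.06, 0.6, 0, 0, -0.5, 0, 0, -0.09, 0.6, 0, 0, -0.5, 0, 0, -0.09, 0.6, 0, 0, -0.5, 0, 0, -0.09, 0.6]

```text
time: 15.25
tool_pos: [0.5394, -0.1696, 0.074]
tcp_rot: [-3.141, 0.0, 1.1]
wrist_force: [-2.4, 3.2, 1.4]
width: 0.0561
```

```bash
python3 st.py
```

```text
15.25 [-0.169  0.047] [ 539.4 -169.6   74. ] [-3.1409e+00  1.0000e-04  1.1002e+00] [-2.4  3.2  1.4] [0.476 0.829 0.108] 0.0561
```

Emit:
move_arm:
  deltas: [-0.5, 0.5, 0, 0, 0, -0.03, 0.6, -0.5, 0.5, 0, 0, 0, -0.06, 0.6, -0.5, 0.5, 0, 0, 0, -0.09, 0.6, -0.5, 0.5, 0, 0, 0, -0.09, 0.6, -0.5, 0.5, 0, 0, 0, -0.09, 0.6]

```text
time: 15.88
tool_pos: [0.5394, -0.1693, 0.0742]
tcp_rot: [3.141, 0.0, 1.01]
wrist_force: [-1.1, 0.6, -0.2]
width: 0.0558
```

```bash
python3 st.py
```

```text
15.875 [-0.188 -0.026] [ 539.4 -169.3   74.2] [3.1411e+00 1.0000e-04 1.0100e+00] [-1.1  0.6 -0.2] [0.235 0.397 0.136] 0.0558
```

Emit:
move_arm:
  deltas: [0, 0, 0, 0, 0, -0.03, 0.6, 0, 0, 0, 0, 0, -0.06, 0.6, 0, 0, 0, 0, 0, -0.09, 0.6, 0, 0, 0, 0, 0, -0.09, 0.6, 0, 0, 0, 0, 0, -0.09, 0.6]

```text
time: 16.5
tool_pos: [0.5392, -0.1691, 0.0741]
tcp_rot: [-3.142, 0.0, 0.92]
wrist_force: [-1.1, 0.7, -0.2]
width: 0.0557
```

```bash
python3 st.py
```

```text
16.5 [-0.205 -0.099] [ 539.2 -169.1   74.1] [-3.1415  0.      0.9202] [-1.1  0.7 -0.2] [0.293 0.441 0.324] 0.0557
```

Snug: torque jumped to 0.32 N·m at about 71° from the gap and the height has stopped falling. Letting go.

Emit:
move_arm:
  deltas: [0, 0, 0, 0, 0, 0, 0.1, 0, 0, 0, 0, 0, 0, 0.1, 0, 0, 0, 0, 0, 0, 0.1, 0, 0, 30, 0, 0, 0, 0.1, 0, 0, 80, 0, 0, 0, 0.1]

```text
time: 17.12
tool_pos: [0.5381, -0.169, 0.1538]
tcp_rot: [-3.139, 0.002, 0.92]
wrist_force: [0.7, 0.2, 0.2]
width: 0.0788
```

Emit:
move_arm:
  deltas: [0, 40, 30, 0, 0, 0, 0.1, 0, 90, 60, 0, 0, 0, 0.1, 0, 145, 60, 0, 0, 0, 0.1, 0, 200, 60, 0, 0, 0, 0.1, 0, 200, 60, 0, 0, 0, 0.1]

```text
time: 17.75
tool_pos: [0.5392, 0.0362, 0.214]
tcp_rot: [-3.141, -0.001, 0.928]
wrist_force: [-0.6, -0.4, -0.1]
width: 0.0791
```

```bash
python3 st.py
python3 - <<'E'
from h import *
a,d=cams.grab_frame('top'); b,d2=cams.grab_frame('scene')
r=lambda im,y,x,h,w,k:cv2.resize(im[y:y+h,x:x+w],None,fx=k,fy=k,interpolation=cv2.INTER_CUBIC)
cv2.imwrite('pics/end.png',np.hstack([r(b,185,205,90,180,4.4)[:396],])[:,:792])
for nm,dd,im in(('scene',d2,b),('top',d,a)):
    m=(im.min(2)>190).astype(np.uint8)
    n,l,st,c=cv2.connectedComponentsWithStats(m)
    for i in range(1,n):
        if 60<st[i,4]<2500:
            u,v=c[i].astype(int); 
            if dd[v,u]>0:
                o,q=ray(nm,*c[i]); X=o+q*dd[v,u]
                if X[0]<.7: print(nm,c[i].round(1),st[i,4],X.round(4))
E
```

```text
17.75 [-0.664 -0.627] [539.2  36.2 214. ] [-3.1406e+00 -1.4000e-03  9.2810e-01] [-0.6 -0.4 -0.1] [-0.032  0.154 -0.025] 0.0791
scene [285.1 183.9] 331 [ 0.6022 -0.0139  0.033 ]
scene [349.8 195.2] 394 [ 0.5364 -0.1703  0.0955]
scene [219.7 220.1] 1157 [0.4497 0.0518 0.0168]
scene [459.  218.2] 157 [ 0.6861 -0.3469  0.0088]
scene [489.  222.8] 126 [ 0.6928 -0.3984  0.0125]
scene [156.7 235.9] 489 [0.3404 0.1164 0.031 ]
scene [268.6 247.7] 559 [ 0.4066 -0.0758  0.0318]
scene [408.3 328.3] 679 [ 0.3783 -0.3294 -0.0021]
scene [122.3 374.5] 306 [ 0.1005 -0.0103  0.011 ]
top [187.9  89.9] 154 [0.4961 0.0719 0.6132]
top [269.4  88.5] 131 [ 0.4949 -0.0023  0.6129]
top [409.5 115.8] 138 [ 0.689  -0.3474  0.0107]
top [345.7 170.9] 498 [ 0.54   -0.1713  0.096 ]
top [300.7 238. ] 530 [ 0.4091 -0.0774  0.0312]
top [415.2 252.7] 360 [ 0.371  -0.3352 -0.0009]
top [307.4 364.6] 213 [ 1.386e-01 -8.310e-02  1.000e-04]
```

View pics/end.png

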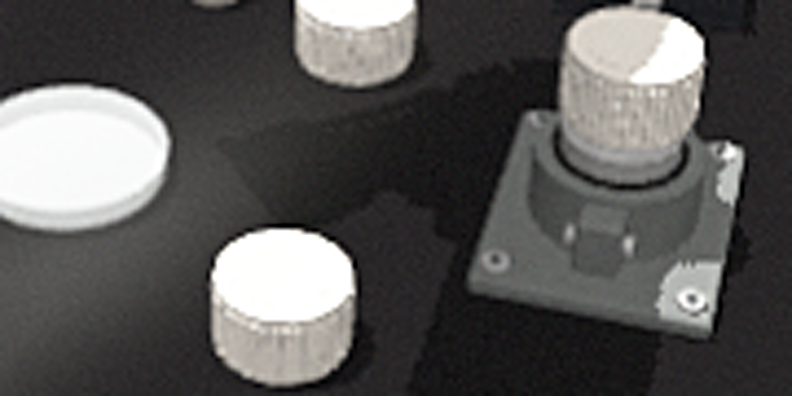

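The cap is upright on the pot with its top at 0.096 m, which is exactly the home height (79 + 17 mm). It stands level, and the dish hasn't moved.

```bash
python3 -c "
from cell import arm; print(arm.close_job())"
```

```text
the job is handed in; nothing more can be done
None
```

The white ribbed cap farthest to the robot's left is now screwed home on the steel pot and released. I handed the job in at about 18 s of robot time.

- **Threading:** The cap first stood high, apparently on the hard stops. I turned it back counter-clockwise about 50° with 7 N or less of downward force until it dropped into the gaps. It then screwed down clockwise about 70° until it was snug.
- **Final height:** Both cameras put the cap's top at 95.5–96 mm above the bench, which is the height expected when it is home (79 + 17 mm). The last picture shows it standing upright and level.
- **Twist slightly over:** The last wrist reading before letting go was 0.32 N m, just above the 0.3 N m limit. The sensor had read up to ±0.09 N m before the cap tightened, so the true value is uncertain. I stopped turning there.
- **Bystanders:** The last picture shows the dish in place. I did not measure the calibration weight again at the end, but the gripper only ever worked well clear of it.

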